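# Click the paint carousel round and load a pot

## Robot

A 6-joint arm with a two-finger parallel gripper is mounted at the origin on the work surface. World frame = base frame: x ahead of the robot, y to its left, z up, the work surface at z = 0. Lengths are in mm, angles in rad, forces in N, time in s.
With the tool pointing down it reaches from about 350 to 875 mm from the base axis. Payload 4.2 kg.
Tool frame: the origin (TCP) lies between the finger pads; the fingertips stand manip.tcp_to_tips ahead of it and the grasp point (between the pads) lies 8 mm behind it (manip.tcp_to_tips is the distance from the TCP to the fingertips, in mm); z points along the fingers, y is the line along which they close (so a half turn about z gives the same grasp; the last joint's range is limited). The gripper opens to 85 mm and grips with 20 to 120 N. Pads are 22 mm wide; open, the fingers measure 114 mm over their backs; the gripper's body (76 mm by 85 mm) begins 54 mm behind the grasp point. The pads swing forward as they close: fully open they stand 13 mm farther back than shut.
Start: joints at [-0.891, 0.385, 0.008, 0, -1.194, -0.259], TCP at [255.319, -570.448, 242.312] pointing down, gripper open.
Joint ranges: [-3.14, 3.14], [-1.21, 2.06], [-1.07, 1.41], [-3.16, 2.05], [-2.99, -0.16], [-3.1, 3.1]. Speed limits (rad/s): [2.79, 2.79, 3.14, 3.14, 3.14, 3.14].

## Interface

Orientations are given as [roll, pitch, yaw] about the fixed x, y, z axes, in that order (R = Rz(yaw) Ry(pitch) Rx(roll)).
In Python, from plant import manip gives the robot as it stands. The module is installed in compiled form; this text tells all that it offers. Calls block until the motion is done:
- manip.movep(position, orientation): joint-space move of the TCP to a pose.
- manip.move_straight(position, rot=None, velocity=150): straight line of the TCP; rot=None keeps the orientation; velocity is the mean speed in mm/s.
- manip.movej(angles): joint-space move.
- manip.grip(opening, force=None): finger opening in mm; force is the grip in N (None keeps the last); returns when the fingers have stopped.
- manip.wait(seconds).
- manip.inverse_kinematics(position, orientation): joint angles nearest the present ones, or None.
- manip.sense(): the state.
- manip.read_camera(name): name is "side" or "top"; returns the picture (384x512x3 uint8, red, green, blue); there is no depth.
- manip.camera_model(name): a dict with "vfov" (degrees; the focal length in pixels is half the picture's height over the tangent of half this angle, whatever the lens; pixels are square), "cx", "cy" (the principal point, pixels), "camera_from_world" (4x4, takes a point from world to camera coordinates). Camera axes: x right, y down, z forward; pixel columns grow to the right and rows downward; lengths in mm; the calibration is good to about 2 mm. A picture is of the moment at which its call begins. camera_model takes no time and is no camera call.
A pose or a line that the arm cannot do raises manip.MotionError and nothing moves.
- manip.finish_job(): hands the job in; it is judged then, once.
The state is a dict: "time": time; "joint_positions": joint angles; "dq": joint speeds; "tau": joint torques, N m; "tcp_pos": TCP position; "ee_rot": TCP orientation; "force": force on the tool from outside, world axes, zero at the start; "moment": the same for the moment, N m; "opening": finger opening in mm; "grasp_force": force on a finger pad.
Only numpy, scipy, OpenCV 4.12 (cv2) and the standard library are available. Lean on these libraries where they do the work, as an engineer would, in place of code of your own. Each camera call takes 0.05 s, during which the arm holds its last target. There are 200 camera calls.

## Task

Press the carousel's red thumb lever gently, one click at a time and letting it spring back after each, until the empty socket stops at the white marker, then let the lever go. Then take the yellow paint pot and stand it gently, fully down, in that empty socket. Turn the carousel only by its lever, never force the lever against its stop, and leave everything else where it is.

Things in the scene. Friction and masses are not known exactly. Their poses are not given: they have to be found in the camera images.
- stand: Fixed black round foot of the paint carousel, 194 mm across, 10 mm high, on the table; place and yaw vary. Origin on the carousel's vertical axis at table height. Three lugs on its rim, around its -x side (22.5 degrees apart), carry index pegs 107 mm from the axis: one tall white marker and two low grey pegs (10 mm). Nothing of the carousel is taller than 79 mm.
- carousel: White disc, 178 mm across, top at 32 mm, on the stand's axis. 16 grey sockets (22.5 degrees, 29 mm apart) lie on a circle of 74 mm radius: 15 hold fixed pots (tops at 79 mm), one is empty. Inside is only a hub 40 mm across, 44 mm high. A ratchet turns it one socket counter-clockwise (from above) per click, never back. The robot may push on it with 8 N, set the pot on it with 30 N at most.
- well (a point): Centre of the empty socket's floor, 34 mm above the table. The socket is a cup 24 mm wide inside (2 mm play round the pot), 28 mm outside, 12 mm deep, rim 46 mm above the table. At the start it is 2, 3 or 4 clicks short of (clockwise from) the white marker; it settles into its notch in the first half second.
- white_marker: White round-topped marker peg, 18 mm across, its top 40 mm above the table, on one of the three rim lugs (a different one each time), 107 mm from the axis. Origin at the centre of its underside, 10 mm above the table. The empty socket is at the marker when it lies radially inside it, 33 mm nearer the axis; in its notch it stops within 10 mm of that line.
- lever: Steel lever on the same axis, pushed counter-clockwise at its red post, 114 mm out; springs back. Origin on the axis, x along the arm. Travel at the post: 2 to 32 mm idle at 3-4 N, then rising to 8-10 N; at 44 to 72 mm (varies, cannot be seen) it clicks and drops to 5 N; 3 mm on, a rubber stop, 5 N/mm. Over 20 N harms it. It catches the next notch only from full rest.
- post (a point): Top centre of the lever's upright red round post, 16 mm across, reaching from 16 to 62 mm above the table, wherever the lever now is. It is pushed from its clockwise side, where the space is free. Its edge is 17 mm outside the disc's rim.
- post_home (a point): Where the top centre of the red post is when the lever is at rest (fixed on the stand, 62 degrees counter-clockwise from the stand's x, 114 mm from the axis).
- yellow_pot: Loose paint pot, all yellow, its cap too, 20 mm across, 45 mm tall (the cap, the top 9 mm, is 18 mm across), 20 to 45 g, foot bevelled by 2 to 3 mm. Origin at the centre of its underside, z up. Stands upright on the table in a loose row with the green and the pink pot, in any order, 55 mm or more apart centre to centre along x.
- green_pot: Bystander: the same pot, all green. Origin under its centre.
- pink_pot: Bystander: the same pot, all pink. Origin under its centre.
- mug: Bystander: blue mug, 80 mm across, 95 mm tall. Origin under its centre.
- tape: Bystander: roll of paper tape lying flat, 90 mm across, 24 mm high. Origin under its centre.
- brush: Bystander: paint brush lying flat. Origin under its middle.
- palette_knife: Bystander: spatula lying flat. Origin under its middle.
- glue: Bystander: white glue bottle, 52 mm across, 130 mm tall. Origin under its centre.
Not all that is in view belongs to the job. Leave any black or blue look-alike of the yellow_pot alone. There is more than one size of the stand; the one meant has the size given above.

How it is judged:
By the outcome, as a careful person would: the job done as asked, in the order asked, and still so for the second after the job is handed in, with the robot touching nothing.
It also fails if it takes over 72 s, if anything falls off the work surface, if the arm or the gripper's body presses on something with over 40 N, if the wrist force passes 120 N, or if a joint passes its speed limit or range.

## Working session

There is one attempt and no reset: what is moved stays moved. The work goes in short steps, each a Python script; the robot and the scene stay as the last script left them, time stands still between calls to the robot, and variables do not carry over. Pictures are saved under pics/ and viewed, at most 10 in all, crops included, and the job is handed in when it is done.

```bash
mkdir -p pics
python3 - <<'E'
from plant import manip
import cv2,numpy as np
for n in("top","side"):
    im=manip.read_camera(n); cv2.imwrite(f"pics/{n}0.png",cv2.resize(im[:,:,::-1],(800,600),interpolation=cv2.INTER_CUBIC)); np.save(f"{n}0.npy",im)
    m=manip.camera_model(n); print(n,{k:(np.round(v,3).tolist()) for k,v in m.items() if not isinstance(v,str)})
    print([k for k in m])
print(manip.sense(),manip.tcp_to_tips)
E
```

```text
top {'vfov': 45.411, 'cx': 255.186, 'cy': 193.215, 'camera_from_world': [[-0.002, -1.0, 0.002, -10.705], [-0.993, 0.002, -0.118, 635.727], [0.118, -0.002, -0.993, 1269.39], [0.0, 0.0, 0.0, 1.0]]}
['vfov', 'cx', 'cy', 'camera_from_world']
side {'vfov': 45.723, 'cx': 257.844, 'cy': 191.259, 'camera_from_world': [[0.906, -0.424, 0.025, -570.856], [-0.209, -0.496, -0.843, 192.655], [0.369, 0.758, -0.537, 994.233], [0.0, 0.0, 0.0, 1.0]]}
['vfov', 'cx', 'cy', 'camera_from_world']
{'time': 0.1, 'joint_positions': array([-8.91431217e-01,  3.85496047e-01,  6.79015390e-03, -4.25382316e-04,
       -1.19399157e+00, -2.58591159e-01]), 'dq': array([-4.25933978e-05, -1.80028364e-03,  3.72725469e-03,  2.28064479e-03,
       -2.16408127e-04,  1.82214502e-04]), 'tau': array([-4.96309895e-04, -3.93319094e+01,  1.88929027e+01,  4.19796333e+00,
       -2.59485561e-03,  7.09720837e-06]), 'tcp_pos': array([ 255.10760788, -570.03588386,  241.33330573]), 'ee_rot': array([ 3.13965363e+00, -1.04062606e-04, -2.72097550e+00]), 'force': array([ 0.04155792, -0.31288811, -0.59273583]), 'moment': array([ 0.01592091, -0.00195144, -0.00093431]), 'grasp_force': 0.0, 'opening': 85.66111595423929} 11.0
```

View pics/top0.png

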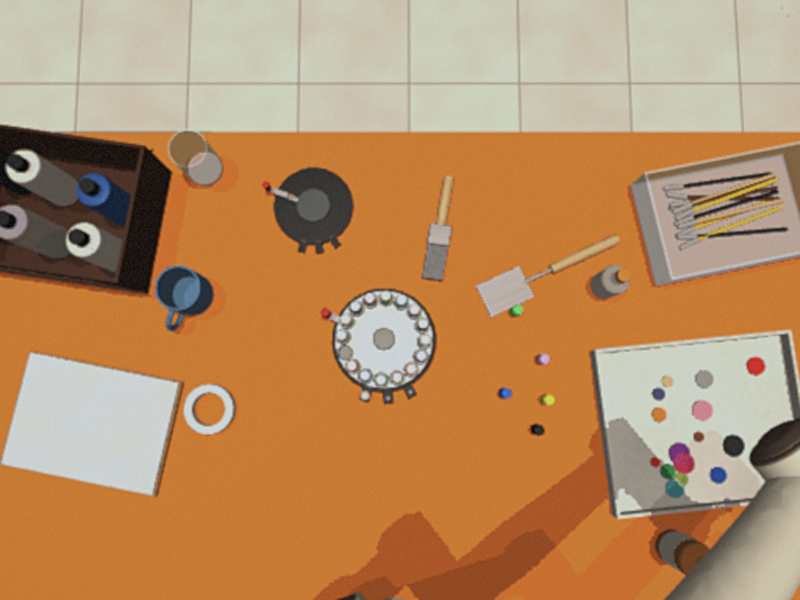

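View pics/side0.png

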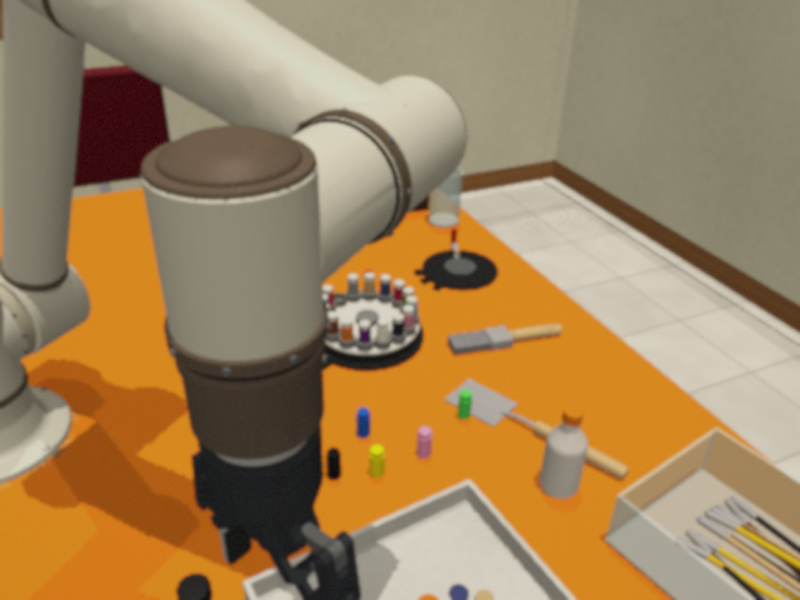

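The top view shows two stands. The big white carousel with pots is at (383,340), with its red post at (326,314), marker at (365,396) and empty socket at about (345,353). The smaller black stand at (313,205) has no pots and is a decoy. The yellow pot is at (548,400); blue (505,393) and black (538,430) are look-alikes, and pink is at (543,359), green at (517,310). In the side view the yellow pot is at (377,460).

```bash
cat > h.py <<'E'
from plant import manip
import cv2,numpy as np
def model(n):
    m=manip.camera_model(n); return m,192/np.tan(np.radians(m["vfov"]/2)),np.array(m["camera_from_world"])
def cast(n,uv,z):
    m,f,T=model(n); d=T[:3,:3].T@np.array([(uv[0]-m["cx"])/f,(uv[1]-m["cy"])/f,1]); c=-T[:3,:3].T@T[:3,3]
    return (c+d*(z-c[2])/d[2])
def proj(n,p):
    m,f,T=model(n); q=T[:3,:3]@np.asarray(p,float)+T[:3,3]; return np.array([m["cx"]+f*q[0]/q[2],m["cy"]+f*q[1]/q[2]])
def blobs(im,lo,hi,box,amin=6):
    h=cv2.cvtColor(im,cv2.COLOR_RGB2HSV); m=cv2.inRange(h,np.array(lo),np.array(hi))
    k=np.zeros_like(m); x0,y0,x1,y1=box; k[y0:y1,x0:x1]=m[y0:y1,x0:x1]
    n,l,s,c=cv2.connectedComponentsWithStats(k)
    return [(c[i].round(2).tolist(),s[i].tolist()) for i in range(1,n) if s[i,4]>=amin],k
E
python3 - <<'E'
from h import *
top=np.load("top0.npy"); side=np.load("side0.npy")
# stand: dark-ish outline incl. everything non-orange within box
hsv=cv2.cvtColor(top,cv2.COLOR_RGB2HSV)
box=(195,175,295,265)
no=(cv2.inRange(hsv,np.array([8,130,120]),np.array([22,255,255]))==0).astype(np.uint8); k=np.zeros_like(no); k[175:265,195:295]=no[175:265,195:295]
op=cv2.morphologyEx(k,cv2.MORPH_OPEN,cv2.getStructuringElement(cv2.MORPH_ELLIPSE,(21,21)))
c=max(cv2.findContours(op,0,1)[0],key=cv2.contourArea); e=cv2.fitEllipse(c); print("outline",e)
w=blobs(top,(0,0,150),(179,70,255),(210,183,282,252),40)[1]
w=cv2.morphologyEx(w,cv2.MORPH_CLOSE,np.ones((9,9),np.uint8)); c=max(cv2.findContours(w,0,1)[0],key=cv2.contourArea); e2=cv2.fitEllipse(cv2.convexHull(c)); print("white",e2)
print("stand z10",cast("top",e[0],10),"z32",cast("top",e2[0],32), "z50", cast("top",e2[0],50))
hub=cast("top",(383*.64,339*.64),44);print("hub rough",hub)
for nm,lo,hi in(("yellow",(23,140,80),(34,255,255)),("green",(50,120,60),(75,255,255)),("pink",(145,50,100),(172,255,255)),("red",(0,180,90),(5,255,255)),("red2",(172,150,90),(179,255,255))):
    print(nm,"top",blobs(top,lo,hi,(190,170,375,290),4)[0]," side",blobs(side,lo,hi,(195,190,320,320),8)[0])
cr=top[175:265,195:375][:,:110]; cv2.imwrite("pics/crop.png",cv2.resize(top[178:268,195:295,::-1],(660,594),interpolation=cv2.INTER_CUBIC))
cv2.imwrite("pics/crop2.png",cv2.resize(top[180:290,300:376,::-1],(380,550),interpolation=cv2.INTER_CUBIC))
E
```

```text
outline ((245.3988800048828, 217.55311584472656), (65.36039733886719, 65.57947540283203), 170.73875427246094)
white ((243.9790496826172, 218.8677520751953), (64.74835205078125, 68.44195556640625), 147.96717834472656)
stand z10 [568.20028137  16.22297531  10.        ] z32 [563.03043359  19.82723708  32.        ] z50 [561.90333737  19.41953463  50.        ]
hub rough [567.6479624   16.34383735  44.        ]
yellow top [([350.15, 255.42], [346, 253, 9, 6, 48])]  side [([240.71, 293.7], [236, 284, 10, 21, 168])]
green top [([329.89, 198.07], [327, 195, 7, 7, 27])]  side [([297.22, 257.79], [294, 250, 7, 17, 94])]
pink top [([346.29, 229.95], [344, 227, 8, 6, 21])]  side [([271.26, 281.69], [269, 274, 6, 17, 91])]
red top [([207.9, 199.85], [206, 198, 5, 5, 20])]  side []
red2 top []  side []
```

View pics/crop.png

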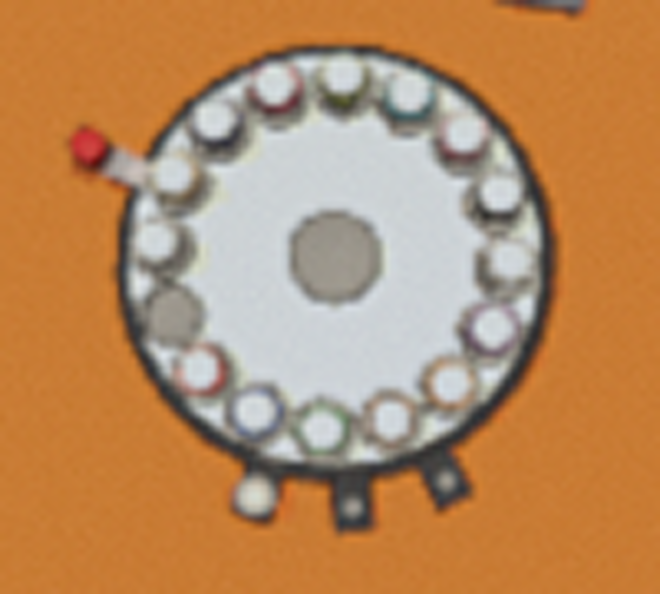

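View pics/crop2.png

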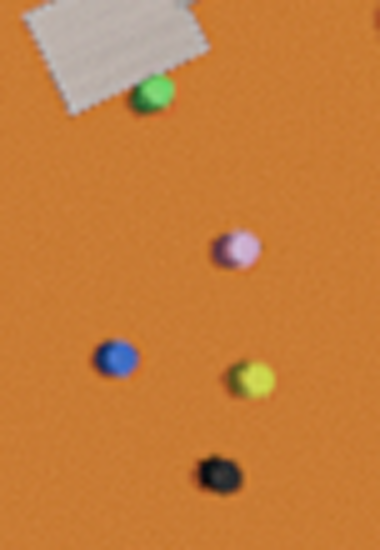

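The crops confirm the points below.
- **Carousel crop:** the hub is at (335,257), the empty socket at (173,315), the marker at (256,495) and the post at (88,146).
- **Pot crop:** the only yellow pot is at (252,379), with blue at (116,358), black at (220,475) and pink at (237,249). All the other pots are clearly different colours.

Next I let the ratchet settle and compute the positions.

```bash
cat >> h.py <<'E'
def cz(x,y): return ((x+.5)/6.6-.5+195,(y+.5)/6.6-.5+178)
def well_px(im,C):
    # grey floor/inside: find darkest-V low-sat neutral spot on the socket circle at rim height
    best=[]
    g=cv2.GaussianBlur(im,(3,3),0).astype(float)
    for a in range(0,360,1):
        t=np.radians(a); u=proj("top",[C[0]+74*np.cos(t),C[1]+74*np.sin(t),40]); 
        M=np.zeros(im.shape[:2],np.uint8); cv2.circle(M,tuple(int(round(v*16)) for v in u),int(3.5*16),255,-1,8,4)
        p=g[M>0]; best.append(np.abs(p-np.array([150,145,132])).mean())
    b=np.array(best); i=np.argsort(b)[:1]; w=np.arange(i[0]-4,i[0]+5)
    return int(i[0]),b[i[0]],np.sort(b)[20]
E
python3 - <<'E'
from h import *
manip.wait(0.5); top=manip.read_camera("top"); np.save("top1.npy",top)
g=blobs(top,(0,0,110),(179,60,190),(235,205,257,228),40)[0]; print("hub",g)
hub=cast("top",cz(335,257),44); mk=cast("top",cz(256,495),40); we=cast("top",cz(173,315),44); po=cast("top",(207.9,199.85),62)
for x in g: print(cast("top",x[0],44))
C=hub
for n,p in(("marker",mk),("well",we),("post",po),("pegM",cast("top",cz(352,505),10+10)),("pegR",cast("top",cz(447,482),20))):
    d=p-C; print(n,p.round(1),"r",np.hypot(*d[:2]).round(1),"ang",np.degrees(np.arctan2(d[1],d[0])).round(1))
print("hsv well",top[225,220],top[217,245],well_px(top,C))
print("yellow top z",cast("top",(350.15,255.42),36),"green",cast("top",(329.89,198.07),36),"pink",cast("top",(346.29,229.95),36))
print("side y bottom/top",cast("side",(240.7,303),3),cast("side",(240.7,293.7),23),cast("side",(240.7,285.5),45))
for a in(-25,0,38):
    th=np.radians(np.degrees(np.arctan2(*(po-C)[1::-1]))+a); print(a,[manip.inverse_kinematics([C[0]+114*np.cos(th),C[1]+114*np.sin(th),50],[np.pi,0,th+s]) for s in(np.pi/2,-np.pi/2)])
E
```

```text
hub [([245.29, 216.53], [238, 210, 15, 15, 173])]
[568.8594029   15.86508749  44.        ]
marker [468.2  49.3  40. ] r 106.2 ang 161.6
well [544.3  84.7  44. ] r 73.2 ang 109.6
post [614.5 119.8  62. ] r 113.6 ang 66.4
pegM [463.6   8.9  20. ] r 105.5 ang -176.3
pegR [473.3 -32.1  20. ] r 106.9 ang -153.4
hsv well [158 154 144] [156 152 139] (111, np.float64(4.709219858156028), np.float64(19.21985815602837))
yellow top z [ 459.41379723 -278.4009417    36.        ] green [ 621.49061645 -225.00795313   36.        ] pink [ 530.77389991 -269.40564486   36.        ]
side y bottom/top [ 459.74463628 -280.25904652    3.        ] [ 462.34899979 -273.96096634   23.        ] [ 462.76138034 -272.74105012   45.        ]
-25 [array([ 3.82520700e-01,  6.21004387e-01, -1.15519108e-01, -4.44089210e-16,
       -8.34272832e-01, -2.80228720e+00]), array([ 3.82520700e-01,  6.21004387e-01, -1.15519108e-01,  4.44089210e-16,
       -8.34272832e-01,  3.39305456e-01])]
0 [array([ 4.51111498e-01,  5.74690163e-01, -2.10028465e-01, -4.44089210e-16,
       -7.86077699e-01, -2.43454568e+00]), array([ 4.51111498e-01,  5.74690163e-01, -2.10028465e-01,  4.44089210e-16,
       -7.86077699e-01,  7.07046970e-01])]
38 [array([ 5.21267849e-01,  4.82321861e-01, -3.94924564e-01, -4.44089210e-16,
       -6.93549902e-01, -1.84147692e+00]), array([ 5.21267849e-01,  4.82321861e-01, -3.94924564e-01,  4.44089210e-16,
       -6.93549902e-01,  1.30011574e+00])]
```

```bash
cat >> h.py <<'E'
C=np.array([568.8,15.9]); TH0=np.radians(66.3)
def pose(s,z=50):
    th=TH0+s/114; r=np.array([np.cos(th),np.sin(th)]); t=np.array([-r[1],r[0]])
    return np.r_[C+114*r-19*t,z],[np.pi,0,th-np.pi/2],t
def go(s,v,z=50):
    p,o,t=pose(s,z); manip.move_straight(p,o,v); return t
def ft(t,F0): return -float((np.asarray(manip.sense()["force"])[:2]-F0)@t)
def click(smin=40,step=1.0):
    go(-12,60); F0=np.array(manip.sense()["force"])[:2]; log=[]; pk=0; s=-12; ok=False
    while s<76:
        d=6 if s<24 else (3 if s<smin-3 else step)
        s+=d; t=go(s,60 if d>2 else 20); f=ft(t,F0); log.append((round(s,1),round(f,1)))
        if s>40 and f<pk-2: ok=True; break
        if f>13: break
        pk=max(pk,f)
    return s,ok,log
def back(s):
    for q in (s*.66,s*.33,0,-12): go(q,80)
    manip.wait(.3)
E
python3 - <<'E'
from h import *
manip.grip(0,30)
p,o,t=pose(-14,200); manip.movep(p,o); go(-14,200)
print(manip.sense()["time"],manip.sense()["tcp_pos"],p)
s,ok,log=click(); print(s,ok,log); print(manip.sense()["time"]); back(s)
top=manip.read_camera("top"); np.save("top2.npy",top); print(manip.sense()["time"],manip.sense()["force"],well_px(top,C))
cv2.imwrite("pics/t2.png",cv2.resize(top[178:268,195:295,::-1],(440,396),interpolation=cv2.INTER_CUBIC))
E
```

```text
5.0667 [644.45532479 104.29846267  51.24709452] [643.39506484 104.17557024 200.        ]
48.0 True [(-6, 0.9), (0, 3.4), (6, 4.0), (12, 5.4), (18, 6.6), (24, 6.8), (27, 6.3), (30, 6.3), (33, 7.3), (36, 6.3), (39, 7.1), (40.0, 8.0), (41.0, 8.2), (42.0, 8.5), (43.0, 8.2), (44.0, 8.0), (45.0, 8.4), (46.0, 8.0), (47.0, 7.1), (48.0, 6.2)]
10.3167
12.025 [ 0.32915122 -0.72691723 -0.53728861] (111, np.float64(5.624113475177305), np.float64(20.53900709219858))
```

View pics/t2.png

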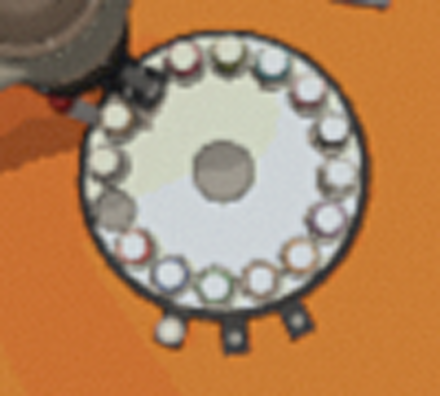

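The picture shows the socket still at (115,210), unchanged, so there was no click. The force drop I detected was only noise. I'll let each step settle, average the force, and watch the disc with the camera.

```bash
cat >> h.py <<'E'
def favg(t,F0):
    x=[]
    for _ in range(3): manip.wait(.02); x.append(ft(t,F0))
    return np.mean(x)
REG=(slice(195,250),slice(246,282))
def click2(fast=44,step=1.0):
    go(-12,60); manip.wait(.15); F0=np.mean([np.array(manip.sense()["force"])[:2] for _ in range(3)],0); log=[]; h=[]; s=-12.; ok=False
    ref=manip.read_camera("top").astype(float)
    while s<78:
        d=9 if s<fast-9 else (max(fast-s,step) if s<fast else step)
        s+=d; t=go(s,70 if d>2 else 25); f=favg(t,F0)
        D=np.abs(manip.read_camera("top")[REG]-ref[REG]).mean(); h.append((f,D))
        log.append((round(s,1),round(f,1),round(D,1)))
        if s>=fast and (f<max(x[0] for x in h[-4:])-2.3 or D>h[0][1]+6): ok=True; break
        if f>14.5: break
    return s,ok,log
E
python3 - <<'E'
from h import *
s,ok,log=click2(); print(s,ok,*log); print(manip.sense()["time"]); back(s)
top=manip.read_camera("top"); np.save("top3.npy",top); print(manip.sense()["time"],manip.sense()["force"],well_px(top,C))
E
```

```text
44.0 True (-3.0, np.float64(0.2), np.float64(1.7)) (6.0, np.float64(3.2), np.float64(2.7)) (15.0, np.float64(5.5), np.float64(13.6)) (24.0, np.float64(6.1), np.float64(20.3)) (33.0, np.float64(6.9), np.float64(21.9)) (42.0, np.float64(8.2), np.float64(18.9)) (44.0, np.float64(8.3), np.float64(18.0))
15.125
16.7833 [ 0.43234723 -0.33538428 -0.09124633] (111, np.float64(6.631205673758865), np.float64(21.397163120567377))
```

```bash
sed -i 's/-2.3 or D>h\[0\]\[1\]+6)/-2.0)/' h.py
python3 - <<'E'
from h import *
s,ok,log=click2(fast=46); print(s,ok,*[(a,round(float(b),1)) for a,b,c in log]); print(manip.sense()["time"]); np.save("topclick.npy",manip.read_camera("top")); back(s)
top=manip.read_camera("top"); np.save("top4.npy",top); print(manip.sense()["time"],manip.sense()["force"],well_px(top,C))
E
```

```text
55.0 False (-3.0, 0.6) (6.0, 3.2) (15.0, 4.9) (24.0, 5.5) (33.0, 6.1) (42.0, 7.9) (46.0, 7.5) (47.0, 7.0) (48.0, 6.1) (49.0, 6.8) (50.0, 8.4) (51.0, 9.7) (52.0, 11.1) (53.0, 12.4) (54.0, 14.3) (55.0, 14.9)
23.0333
24.8833 [-0.75995455 -1.02487827  0.11729509] (133, np.float64(5.879432624113475), np.float64(19.15972222222222))
```

It clicked at about 48 mm and the socket moved from 111° to 133°. For the second click I stop at 49.3 mm, before the rubber stop.

Run:
```python
from h import *
go(-12,60); manip.wait(.1); F0=np.array(manip.sense()["force"])[:2]; L=[]
for s in (-3,6,15,24,33,42,45,46,47,48,48.7,49.3):
    t=go(s,70 if s<46 else 25); f=favg(t,F0) if s>41 else ft(t,F0); L.append((s,round(float(f),1)))
    if f>9.5: break
print(L); back(s)
top=manip.read_camera("top"); np.save("top5.npy",top); print(manip.sense()["time"],well_px(top,C))
cv2.imwrite("pics/t5.png",cv2.resize(top[178:268,195:295,::-1],(440,396),interpolation=cv2.INTER_CUBIC))
```

```text
[(-3, -0.0), (6, 4.0), (15, 4.9), (24, 4.4), (33, 5.5), (42, 6.1), (45, 7.4), (46, 7.1), (47, 7.1), (48, 6.9), (48.7, 5.0), (49.3, 5.9)]
30.5083 (133, np.float64(5.75177304964539), np.float64(19.03472222222222))
```

View pics/t5.png

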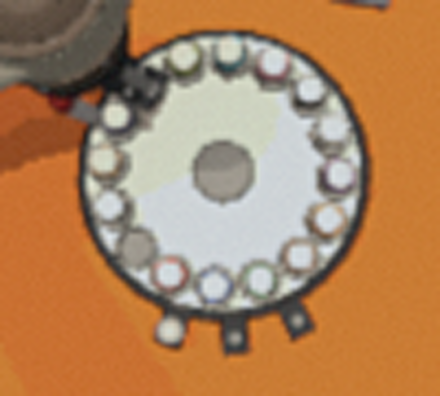

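The socket is still at about (138,245), 133°, so that push did not click. I'll check the saved picture taken at full push (s=55) for the disc and post positions.

Run:
```python
from h import *
for n in("top1","top3","topclick","top4","top5"):
    im=np.load(n+".npy"); print(n,well_px(im,C))
    for c,s in blobs(im,(0,150,60),(6,255,255),(195,180,245,245),3)[0]:
        p=cast("top",c,62)[:2]-C; print("  red",c,s[4],np.hypot(*p).round(1),np.degrees(np.arctan2(p[1],p[0])).round(1))
s=manip.sense();print(s["tcp_pos"],pose(-12)[0],s["force"],s["time"])
a=[np.load(n+".npy")[178:268,195:295,::-1] for n in("topclick","top4")]
cv2.imwrite("pics/cmp.png",cv2.resize(np.hstack(a),(800,360),interpolation=cv2.INTER_CUBIC))
```

```text
top1 (111, np.float64(4.709219858156028), np.float64(19.21985815602837))
  red [207.96, 200.04] 23 113.1 66.5
top3 (111, np.float64(6.631205673758865), np.float64(21.397163120567377))
  red [207.83, 200.92] 12 112.5 67.7
topclick (135, np.float64(12.326241134751774), np.float64(19.39455782312925))
top4 (133, np.float64(5.879432624113475), np.float64(19.15972222222222))
  red [208.15, 201.23] 13 111.3 68.0
top5 (133, np.float64(5.75177304964539), np.float64(19.03472222222222))
  red [207.42, 200.83] 12 113.6 67.8
[641.46057947 105.67051785  49.97290618] [641.83497067 105.47060377  50.        ] [-0.45569498 -0.17407918  0.35672061] 30.5083
```

View pics/cmp.png

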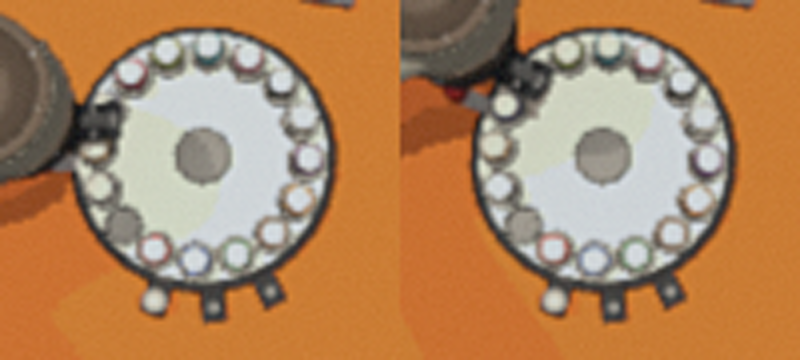

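Run:
```python
from h import *
go(-15,60); manip.wait(.1); F0=np.array(manip.sense()["force"])[:2]; L=[]
def act():
    p=np.array(manip.sense()["tcp_pos"])[:2]-C; return (np.arctan2(p[1],p[0])+np.arctan2(19,114)-TH0)*114
for s in [-3,10,23,36,44,48]+list(np.arange(49,58.1,1)):
    t=go(s,70 if s<47 else 30)
    if s<40: L.append((s,round(ft(t,F0),1))); continue
    f=favg(t,F0); w=well_px(manip.read_camera("top"),C); L.append((float(s),round(float(f),1),round(float(act()),1),w[0],round(float(w[1]))))
    if 145<w[0]<165 or f>16: break
print(*L); back(s)
top=manip.read_camera("top"); np.save("top6.npy",top); print(manip.sense()["time"],well_px(top,C))
```

```text
(-3, 1.6) (10, 4.8) (23, 5.3) (36, 6.7) (44.0, 8.2, 41.6, 149, 6)
34.2333 (133, np.float64(5.602836879432624), np.float64(18.71527777777778))
```

The disc rides along with the lever (133°→149°) and falls back if released early, so the push has to go past the notch. I'll go a bit further, with the force bounded.

Run:
```python
from h import *
go(-15,60); manip.wait(.1); F0=np.array(manip.sense()["force"])[:2]; L=[]
for s in [-3,10,23,36,45,48,49.5,50.5,51.5,52.3,53,53.7]:
    t=go(s,80 if s<47 else 30)
    if s<46: continue
    f=favg(t,F0); w=well_px(manip.read_camera("top"),C); L.append((float(s),round(float(f),1),w[0],round(float(w[1]))))
    if f>13: break
print(*L); back(s)
top=manip.read_camera("top"); np.save("top7.npy",top); print(manip.sense()["time"],well_px(top,C))
```

```text
(48.0, 6.6, 152, 7) (49.5, 6.9, 154, 7) (50.5, 8.9, 154, 7) (51.5, 10.1, 155, 7) (52.3, 10.9, 154, 7) (53.0, 12.0, 155, 7) (53.7, 13.0, 154, 7)
40.3333 (154, np.float64(5.6), np.float64(17.21527777777778))
```

The second click took: the socket is now at 154°, at the marker (161°, within tolerance), and the lever is released. Now I fetch the pot.

Run:
```python
from h import *
P=[459.8,-278.6]; d=[np.pi,0,-np.pi]
t=pose(-15)[2]; p=np.array(manip.sense()["tcp_pos"]); manip.move_straight([p[0],p[1],150],None,250)
im=manip.read_camera("top"); np.save("top8.npy",im); a=well_px(im,C)[0]
print(a); u=proj("top",[C[0]+74*np.cos(np.radians(a)),C[1]+74*np.sin(np.radians(a)),42]); x,y=u.round().astype(int)
print("well",[(c,s,cast("top",c,44).round(1)) for c,s in blobs(im,(0,0,90),(179,60,182),(x-8,y-8,x+9,y+9),6)[0]],u)
manip.grip(55); manip.movep(P+[110],d); manip.move_straight(P+[27],d,120)
print(manip.sense()["time"],manip.sense()["tcp_pos"])
manip.grip(10,30); s=manip.sense(); print(s["opening"],s["grasp_force"],s["time"])
manip.move_straight(P+[140],None,200); s=manip.sense(); print(s["opening"],s["force"],s["time"])
```

```text
154
well [([233.34, 240.13], [226, 232, 17, 16, 144], array([502.8,  49.3,  44. ]))] [233.72147317 240.31866656]
44.0583 [ 460.47776963 -278.65580449   27.50603108]
18.635901576724834 29.367787688970566 44.4667
18.929307006055506 [ 0.48058553 -0.46096903  0.78889556] 45.1833
```

Run:
```python
from h import *
a=np.radians(154.5); W=[C[0]+74*np.cos(a),C[1]+74*np.sin(a)]; o=[np.pi,0,a-1.5*np.pi]
o=[np.pi,0,a+np.pi/2-np.pi-0]; o[2]=np.arctan2(np.sin(a-np.pi/2-np.pi*0),np.cos(a-np.pi/2)); 
o[2]=o[2] if o[2]<0 else o[2]-np.pi
print(o,W)
manip.movep(W+[140],o); manip.move_straight(W+[96],o,100)
s=manip.sense(); print(s["time"],s["tcp_pos"],s["joint_positions"][5],s["force"])
im=manip.read_camera("side"); np.save("side9.npy",im)
b=blobs(im,(23,140,60),(34,255,255),(180,140,300,260),8)[0]; print(b)
for q in(W+[69],W+[46],W+[114]): print(proj("side",q))
x,y=proj("side",W+[50]).astype(int); cv2.imwrite("pics/s9.png",cv2.resize(im[y-40:y+40,x-50:x+50,::-1],(700,560),interpolation=cv2.INTER_CUBIC)); print(x-50,y-40)
```

```text
[3.141592653589793, 0, np.float64(-2.0158552860534504)] [np.float64(502.00868895811027), np.float64(47.75782116381384)]
47.025 [502.39394486  47.35774615  96.18537774] -0.8624092095172109 [ 1.10239094 -0.83621324 -0.17774997]
[([205.2, 185.25], [202, 178, 8, 16, 106]), ([246.57, 185.05], [244, 183, 6, 5, 21])]
[205.77483252 193.59879552]
[206.09602883 200.98753181]
[205.12652353 178.68522377]
156 159
```

View pics/s9.png

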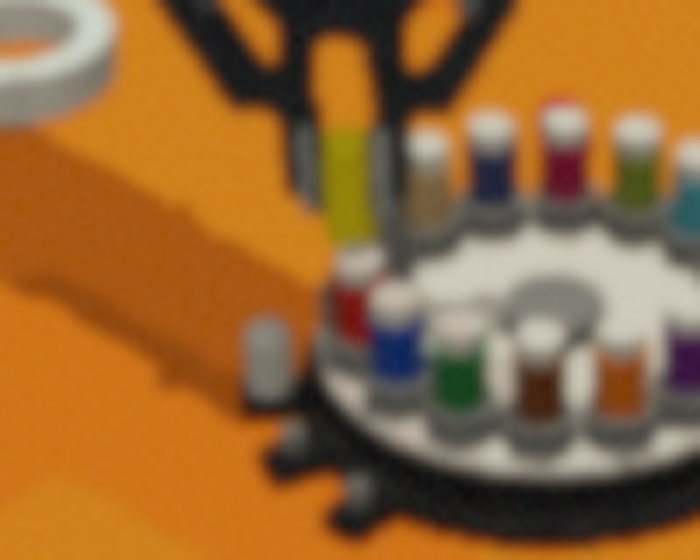

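The picture shows the yellow pot held upright at (347,185), directly over the empty socket's gap. Its column is within 0.5 px of the expected axis. I'll lower it with the force watched.

Run:
```python
from h import *
a=np.radians(154.5); W=np.array([502.0,47.8]); tn=np.array([-np.sin(a),np.cos(a)]); rd=np.array([np.cos(a),np.sin(a)])
f0=np.array(manip.sense()["force"]); manip.move_straight([*W,75],None,60); L=[]
off=np.zeros(2); tries=[(2,0),(-2,0),(0,2),(0,-2)]; z=75
while z>61 and manip.sense()["time"]<60:
    z-=1.5; manip.move_straight([*(W+off),max(z,61)],None,30); f=np.array(manip.sense()["force"])-f0; L.append((z,*f.round(1).tolist()))
    if f[2]>6 and z>64:
        z=75; manip.move_straight([*(W+off),z],None,60)
        if not tries: break
        q=tries.pop(0); off=q[0]*tn*.8+q[1]*rd*.8
    elif f[2]>6: break
s=manip.sense(); print(L,off,s["tcp_pos"],s["time"])
```

```text
[(73.5, 0.2, 0.2, -0.8), (72.0, -0.8, -0.4, -0.3), (70.5, 1.5, 0.8, -1.0), (69.0, 2.2, 0.7, -0.2), (67.5, 1.8, 0.9, -1.2), (66.0, 2.5, 1.2, -1.1), (64.5, 2.4, 0.1, -0.0), (63.0, 2.3, 0.7, 0.4), (61.5, 0.8, 1.6, 1.5), (60.0, 0.8, 0.7, 5.8)] [0. 0.] [502.35044931  47.89858429  61.6848236 ] 50.075
```

Inserted to full depth on the first try, with the floor contact at about 6 N. Now I release, retreat and check.

Run:
```python
from h import *
p=np.array(manip.sense()["tcp_pos"]); manip.grip(36); manip.move_straight([p[0],p[1],150],None,120)
manip.movep([420,-100,250],[np.pi,0,-2.3]); s=manip.sense(); print(s["time"],s["opening"])
im=manip.read_camera("side"); t=manip.read_camera("top"); W=[502.0,47.8]
print("side",blobs(im,(23,140,60),(34,255,255),(180,140,300,320),8)[0],proj("side",W+[79]),proj("side",W+[62]))
b=blobs(t,(23,140,80),(34,255,255),(195,175,375,290),6)[0]; print("top",b,[cast("top",c,79).round(1) for c,_ in b])
c=lambda i,x,y:cv2.resize(i[y:y+90,x:x+100,::-1],(400,360),interpolation=cv2.INTER_CUBIC)
cv2.imwrite("pics/fin.png",np.hstack([c(t,195,178),c(im,165,155)]))
```

```text
52.0833 35.83302495913898
side [([246.58, 184.95], [244, 183, 6, 5, 19]), ([205.44, 190.42], [202, 188, 8, 7, 36])] [205.62436605 190.33038337] [205.86465362 195.85642161]
top [([233.14, 240.39], [230, 238, 7, 6, 36])] [array([501.5,  48.3,  79. ])]
```

View pics/fin.png

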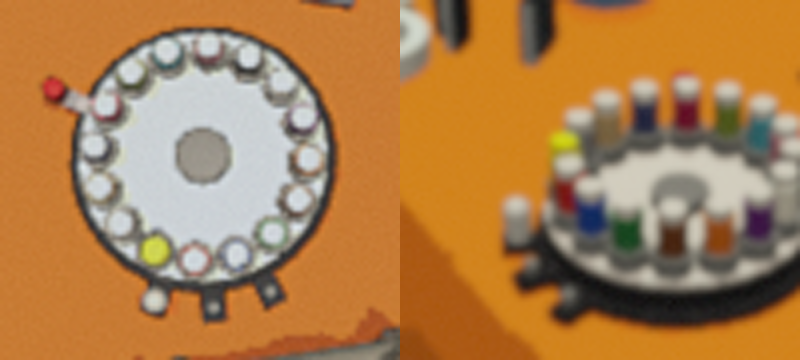

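The yellow pot stands level with its neighbours in the socket next to the marker, at (155,250) in the top view and (565,140) in the side view. The lever is back home and nothing is touched.

```bash
python3 -c "
from plant import manip
print(manip.finish_job())"
```

```text
the job is handed in; nothing more can be done
None
```

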